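Set the drill-table stop and seat the enclosure against it

TASK

Set the metal box up for drilling on the drill table: push the blue sliding stop along the fence until its pointer is in line with the red mark on the scale, then push the metal box back flat against the fence and along the fence until its end butts against the stop, with the stop still on its mark. Only push with the fingers: do not grip or lift the box or the stop, and leave everything else where it is.

Things in the scene. Friction and masses are not known exactly. Their poses are not given: they have to be found in the camera images.
- drill_table: Drill-press table fixed to the bench: white-topped plate with an aluminium fence on its side away from the robot. +y runs along the fence, +x across the plate towards the fence, z up. Origin on the bench top. In mm: plate x -160 to 120, y -240 to 240, top 20 above the bench; fence x 45 to 85, y -224 to 224, 35 high above the plate, a ticked white scale on its top. Yaw within 0.15 rad of the world.
- fence_face (a point): Point on the fence's front face (the face towards the robot), at the level of the plate's top, half-way along the fence. Axes as the drill table's.
- stop (a joint): Travel of the blue sliding stop along the fence, m; 0 to 0.36, growing in the drill table's +y. It slides only, cannot come off, and friction of about 8 N (plus some damping) holds it wherever it is left.
- stop_pointer (a point): Tip of the stop's small blue pointer, over the scale, at mid-width of the stop. The stop's arm in front of the fence is 14 mm wide (7 mm either side of the pointer along y), reaches 46 mm out from the fence's face towards the robot, and spans 3 to 49 mm above the plate. Its block on top of the fence is 40 mm wide and carries a black knob; highest point 60 mm above the plate.
- stop_face (a point): Point on the side of the stop's arm that faces the metal box (its +y side, 7 mm to +y of the pointer), 31 mm in front of the fence's face and 20 mm above the plate. Axes as the drill table's.
- mark: Red tape mark, a 4 mm wide line across the scale on the fence's top and down the fence's rear face. Origin on the middle of the line, on the fence's top. Axes as the drill table's. The mark lies to +y of where the stop starts.
- enclosure_center (a point): Centre (half-way up) of the metal box: a closed die-cast aluminium enclosure, 62 mm (its x) by 112 mm (its y) by 40 mm high, about 0.26 kg, loose on the plate in front of the fence, to +y of the mark, turned up to 0.3 rad from the fence. Once seated its +x long side is against the fence and its -y end against the stop. Its -x long side faces the robot.
- tape_roll: Bystander: roll of yellow tape lying on the plate near its front edge, 52 mm across, 19 mm high. Origin under its centre.
- screw_jar: Bystander: small clear jar with a steel lid on the plate's front corner at +y, 44 mm across, 45 mm high. Origin under its centre. The other bystanders (multimeter, black plastic box, circuit board, pliers, screwdriver, solder spool; all under 50 mm high) lie on the bench clear of the drill table; fixed equipment up to 160 mm high stands beyond 0.5 m to either side.
Not all that is in view belongs to the job. Of the things shaped like the part that bears enclosure_center, the aluminium one is meant.

How it is judged (in metres and radians):
On the way, in this order (a step that is already met when the one before it is completed fails the run):
1. the stop stands still with its pointer in line with the red mark (within 4 mm) (y of stop_pointer in the frame of mark between -0.004 and 0.004 m and velocity of joint stop between -0.01 and 0.01 m/s), for 0.2 s.
2. the box is flat against the fence and its end is against the stop (x of enclosure_center in the frame of fence_face between -0.034 and -0.0285 m and y of enclosure_center in the frame of stop_face between 0.053 and 0.0595 m and angle between the y axis of drill_table and the y axis of enclosure_center, either way round below 0.03 rad and angle between enclosure_center's own z axis and vertical below 0.05 rad and height (world z) of enclosure_center below 0.044 m), for 0.2 s.
At the end, for the whole second after the job is handed in: The pointer is within 4 mm of the middle of the red mark; the box stands flat on the plate with its long side against the fence (gap at most 3 mm, within 0.03 rad of parallel) and its end against the stop (gap at most 3.5 mm); everything is still (all of step 1 and all of step 2 and linear speed of enclosure below 0.01 m/s); the robot touches nothing.
It fails at once if the metal box is lifted off the plate or tipped (height (world z) of enclosure_center above 0.05 m or angle between enclosure_center's own z axis and vertical above 0.2 rad).
It fails at once if another thing on the bench is moved more than 15 mm (distance of any of tape_roll, screw_jar, multimeter, plastic_box, pliers, screwdriver, solder_spool, circuit_board from where it was at the start of the episode above 0.015 m).
It fails at once if the metal box or the stop is gripped (pressed by the fingers on two opposite sides at once) ((contact force between the fingers and enclosure_c1 above 2 N and contact force between the fingers and enclosure_c2 above 2 N) or ((contact force between the fingers and stop_c0 above 2 N or contact force between the fingers and stop_c1 above 2 N or contact force between the fingers and stop_c2 above 2 N) and (contact force between the fingers and stop_c3 above 2 N or contact force between the fingers and stop_c4 above 2 N or contact force between the fingers and stop_c5 above 2 N))).
It also fails if it takes over 58 s, if anything falls off the work surface, if the arm or the gripper's body presses on something with over 40 N, if the wrist force passes 120 N, or if a joint passes its speed limit or range.

ROBOT

A 6-joint arm with a two-finger parallel gripper is mounted at the origin on the work surface. World frame = base frame: x ahead of the robot, y to its left, z up, the work surface at z = 0. Lengths are in m, angles in degrees, forces in N, time in s.
With the tool pointing down it reaches from about 0.375 to 0.9 m from the base axis. Payload 3.1 kg.
Tool frame: the origin (TCP) lies on the centre line of the jaws, within the pads' length; the fingertips stand 8 mm ahead of it and the grasp point (between the pads) lies 11 mm behind it; y points along the fingers, x is the direction in which the jaws open and shut, and the axes are right-handed (so a half turn about y gives the same grasp; the last joint's range is limited). The gripper opens to 87 mm and grips with 3 to 60 N. Pads are 19 mm wide; open, the fingers measure 117 mm over their backs; the gripper's body (75 mm by 190 mm) begins 51 mm behind the grasp point.
Start: joints at [-77.836, 30.224, 82.088, -0, 67.689, -10.227], TCP at [0.238, -0.578, 0.231] pointing down, gripper open.
Joint ranges: [-176.69, 176.69], [-43.24, 126.21], [12.49, 139.97], [-82, 262], [0, 151.66], [-163.58, 163.58]. Speed limits (degrees/s): [159.86, 159.86, 180, 180, 180, 180].

INTERFACE

Orientations are given as a 3x3 rotation matrix whose columns are the frame's x, y, z axes.
In Python, from rig import read_state, imaging, job, spotter gives the robot as it stands.
- The arm moves only by the tool apply_moves, never from a script. Its argument "steps" is a list of rows, each an object of numbers: "x", "y", "z": the shift along the world's x, y, z in mm; "spin": the turn about the world's z in rad. In form: [{"x": .., "y": .., "z": .., "spin": ..}, ...]. A call has 1 to 12 rows; each row shifts and turns the pose as measured when the row begins; what a row does not reach is not made up. A row lasts 1/10 s, in which the tool goes at most 50 mm and 8.59 degrees, less where a joint would pass 70% of its speed; a pose out of reach is approached as far as the arm can. A call is refused whole if a number of a shift passes 50 or a number of a turn 0.15, either way. A call with a gripper value outside its range is refused whole. "grip" is the finger opening in mm, from 0 to 87, set as the call begins (left out, the last holds). The fingers move at their own pace and stop on an object; the grip force is fixed at half the most. Time passes only in rows, so rows that do not move let the fingers close. It gives the time, the measured TCP pose, the force and the opening at its end, in the units of the state.
- read_state(): the state, without advancing time (a new reading comes with each control period).
- imaging.capture(name): name is "scene" or "top" or "wrist"; returns the picture (420x560x3 uint8, red, green, blue); there is no depth.
- imaging.camera_params(name): a dict with "fov_y" (degrees; the focal length in pixels is half the picture's height over the tangent of half this angle, whatever the lens; pixels are square), "cx", "cy" (the principal point, pixels), "R" (3x3) and "t" (3): a world point X has camera coordinates R X + t. Camera axes: x right, y down, z forward; pixel columns grow to the right and rows downward; lengths in m; the calibration is good to about 2 mm. A picture is of the moment at which its call begins: read the wrist's pose just before it. camera_params takes no time and is no camera call; for the wrist camera it gives the pose at the moment of the call.
- job.hand_in(): hands the job in, once; it reports no verdict.
Trained networks look in the newest picture that a camera, given by its name, has taken for a name from the list of things; names that differ only in an ending like _2 or _b are one class to them, and where a whole thing is asked for, a point or a joint stands for the part that bears it (a point fixed in the world has none). Each returns a list of dicts, best first, with "score" (0 to 1); they miss things now and then, are a little off and sometimes report something else, mostly with a low value. They report only what shows in the picture. A call takes as long as a camera call. They do not tell look-alikes from the thing itself.
- spotter.cut_out(name, camera): "mask" (420x560 bool, what is visible of it) and "rect" ([left, top, width, height] in pixels, round what is visible of it).
The state is a dict: "time_s": time; "joint_positions": joint angles; "qvel": joint speeds; "tau": joint torques, N m; "position": TCP position; "tcp_rot": TCP orientation; "force": force on the tool from outside, world axes, zero at the start; "moment": the same for the moment, N m; "opening": opening from 0.0 (shut) to 1.0 (fully open).
Only numpy, scipy, OpenCV 4.12 (cv2) and the standard library are available. Lean on these libraries where they do the work, as an engineer would, in place of code of your own. Each camera call takes 0.05 s, during which the arm holds its last target.

## Working session

There is one attempt and no reset: what is moved stays moved. The work goes in short steps, Python scripts to look and compute and a tool call to move; the robot and the scene stay as the last step left them, time stands still between calls to the robot, and variables do not carry over. Pictures are saved under pics/ and viewed, and the job is handed in when it is done.

Besides the shell and the picture viewer there is one more tool, called as name(argument=value, ...), one argument or row to a line, values as JSON. apply_moves: Moves the arm, as the interface text tells. Its arguments: {"type":"object","properties":{"steps":{"type":"array"},"grip":{"type":"number"}},"required":["steps"]}

```bash
mkdir -p pics; ls
python3 - <<'E'
from rig import read_state, imaging
import cv2,numpy as np
s=read_state();print(s['time_s'],s['position'],s['tcp_rot'],s['force'])
for n in ['scene','top']:
    p=imaging.camera_params(n);print(n,p)
    im=imaging.capture(n);cv2.imwrite(f'pics/{n}0.png',im[:,:,::-1])
E
```

```text
pics
0.0 [ 0.23793118 -0.57716099  0.22956527] [[ 3.80918999e-01 -4.88295834e-04  9.24608284e-01]
 [-9.24605925e-01  2.11824006e-03  3.80919146e-01]
 [-2.14454354e-03 -9.99997637e-01  3.55396660e-04]] [0.42517517 0.19951332 0.12825547]
scene {'fov_y': 56.08934811720668, 'cx': 284.42533843970165, 'cy': 208.63093072981974, 'R': array([[ 0.13890341,  0.9902468 ,  0.01082218],
       [ 0.6076731 , -0.0766002 , -0.79048455],
       [-0.78194581,  0.11637734, -0.61238637]]), 't': array([-0.08857762, -0.21117202,  1.26747657])}
top {'fov_y': 48.098983552652484, 'cx': 278.1494587122438, 'cy': 208.99192303931815, 'R': array([[-0.02055204, -0.99963011,  0.0178118 ],
       [-0.99460002,  0.01862942, -0.10209675],
       [ 0.10172716, -0.01981391, -0.994615  ]]), 't': array([0.0340504 , 0.47578973, 0.86511202])}
```

View pics/scene0.png

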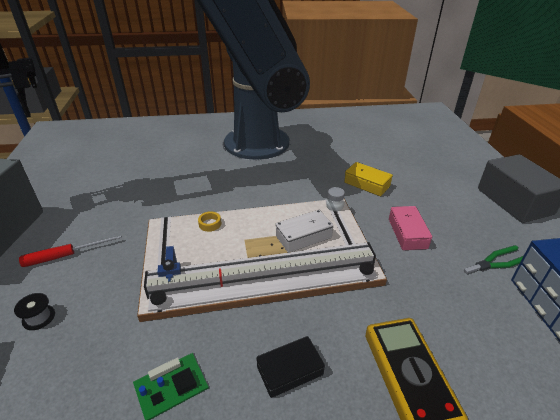

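View pics/top0.png

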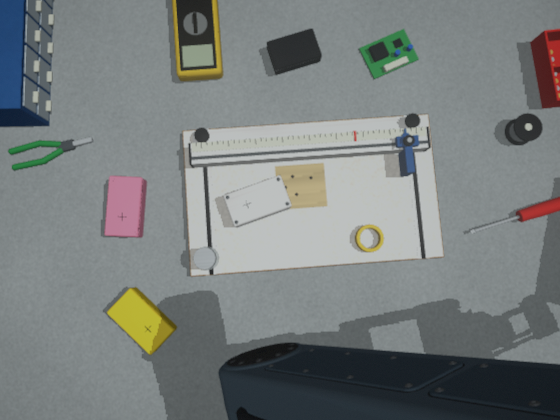

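The top view shows the stop near (408,150), the red mark near (355,136), the aluminium box near (257,201), tape at (370,238) and the jar at (205,258). The pink and yellow boxes are look-alikes. I'll zoom in to measure.

Run:
```python
import cv2
a=cv2.imread('pics/top0.png');
cv2.imwrite('pics/topR.png',cv2.resize(a[100:200,320:450],None,fx=6,fy=6,interpolation=cv2.INTER_CUBIC))
cv2.imwrite('pics/topL.png',cv2.resize(a[105:285,170:330],None,fx=3.3,fy=3.3,interpolation=cv2.INTER_CUBIC))
b=cv2.imread('pics/scene0.png')
cv2.imwrite('pics/sceneL.png',cv2.resize(b[190:320,130:390],None,fx=3,fy=3,interpolation=cv2.INTER_CUBIC))
```

```text
(no output)
```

View pics/topR.png

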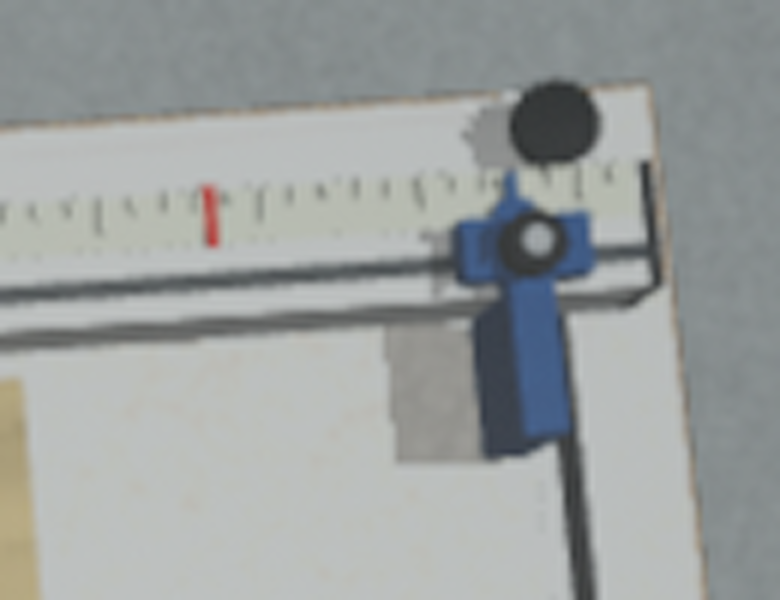

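View pics/topL.png

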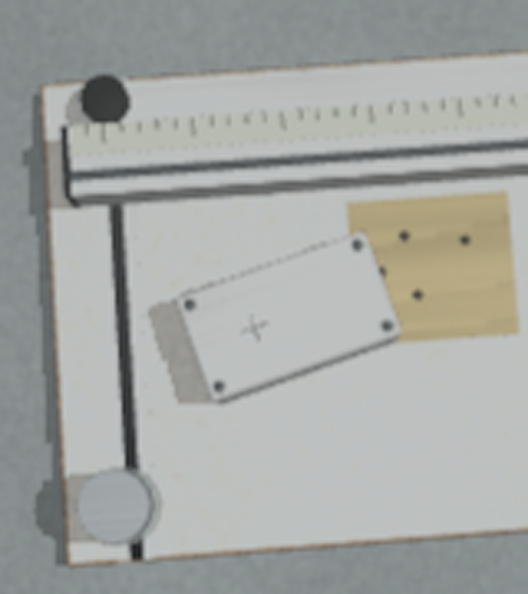

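View pics/sceneL.png

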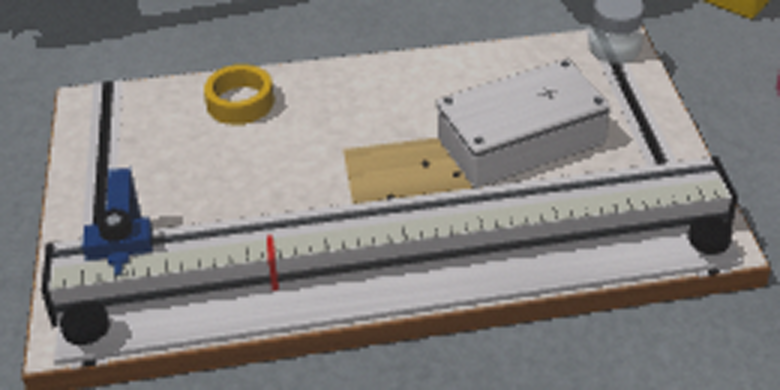

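```bash
cat > h.py <<'E'
import numpy as np
from rig import imaging
def cam(n):
    p=imaging.camera_params(n);f=210/np.tan(np.radians(p['fov_y']/2));return p,f
def bp(n,uv,z,P=None):
    p,f=P or cam(n);R=np.array(p['R']);t=np.array(p['t'])
    c=-R.T@t;out=[]
    for u,v in np.atleast_2d(uv):
        d=R.T@np.array([(u-p['cx'])/f,(v-p['cy'])/f,1]);out.append(c+d*(z-c[2])/d[2])
    return np.array(out)
def fit(M,W):
    M=np.array(M)/1000.;W=W[:,:2];m0=M.mean(0);w0=W.mean(0);a=M-m0;b=W-w0
    th=np.arctan2((a[:,0]*b[:,1]-a[:,1]*b[:,0]).sum(),(a*b).sum())
    R=np.array([[np.cos(th),-np.sin(th)],[np.sin(th),np.cos(th)]]);t=w0-R@m0
    return th,R,t,(W-(M@R.T+t))*1000
E
python3 - <<'E'
from h import *
np.set_printoptions(precision=4,suppress=True)
o=lambda u,s,off:((np.array(u)+.5)/s-.5+off)
L=lambda u:o(u,3.3,np.array([170,105]));Rr=lambda u:o(u,6,np.array([320,100]));S=lambda u:o(u,3,np.array([130,190]))
W=bp('top',[L((43,87)),L((68,565)),Rr((650,85)),(442,257.5)],.02)
th,R,t,r=fit([[120,240],[-160,240],[120,-240],[-160,-240]],W);print('top',th,t,r)
Ws=bp('scene',[S((25,377)),S((770,270)),S((58,88)),S((650,30))],.02)
a=fit([[120,-240],[120,240],[-160,-240],[-160,240]],Ws);print('scene',a[0],a[2],a[3])
loc=lambda w:(w[:,:2]-t)@R*1000
print('box top',loc(bp('top',[L((178,295)),L((358,233)),L((400,338)),L((219,398))],.06)))
print('box scene',(bp('scene',[S((478,153)),S((610,100)),S((568,60)),S((438,100))],.06)[:,:2]-a[2])@a[1]*1000)
print('ptr,mark top',loc(bp('top',[Rr((511,172)),Rr((209,187)),Rr((212,245))],.055)))
print('ptr,mark sc',(bp('scene',[S((120,270)),S((268,237)),S((274,262))],.055)[:,:2]-a[2])@a[1]*1000)
print('stop arm end',loc(bp('top',[Rr((525,440)),Rr((570,430)),Rr((513,290)),Rr((555,285))],.069)))
print('tape,jar',loc(bp('top',[(370,238),(205,257)],.03)))
E
```

```text
top 0.0520795157083046 [ 0.5256 -0.0385] [[-1.8964 -2.2475]
 [ 1.249  -1.7709]
 [ 0.069   0.6833]
 [ 0.5784  3.3351]]
scene 0.043112719056631145 [ 0.5267 -0.0373] [[-0.8062  2.4957]
 [-4.1318 -2.19  ]
 [ 0.4499 -1.2504]
 [ 4.4881  0.9448]]
box top [[-15.2601 163.372 ]
 [ 12.3033  62.0963]
 [-47.6096  43.2992]
 [-73.4965 144.5147]]
box scene [[ 13.0707  59.776 ]
 [-26.5432 165.2386]
 [-77.668  146.9112]
 [-47.6361  41.9985]]
ptr,mark top [[  85.3284 -180.1329]
 [  86.9543  -85.7461]
 [  68.6056  -85.0391]]
ptr,mark sc [[  75.1984 -178.0805]
 [  62.813   -86.5146]
 [  84.8981  -83.9484]]
stop arm end [[  -1.2388 -171.6722]
 [   0.8665 -185.6523]
 [  45.0739 -172.665 ]
 [  45.7392 -185.6478]]
tape,jar [[-113.024  -101.7257]
 [-125.9976  207.4716]]
```

apply_moves(
  steps=[
    {"x":32,"y":32,"z":0,"spin":-0.034},
    {"x":32,"y":32,"z":0,"spin":-0.034},
    {"x":32,"y":32,"z":0,"spin":-0.034},
    {"x":32,"y":32,"z":0,"spin":-0.034},
    {"x":32,"y":32,"z":0,"spin":-0.034},
    {"x":32,"y":32,"z":0,"spin":-0.034},
    {"x":32,"y":32,"z":0,"spin":-0.034},
    {"x":32,"y":32,"z":0,"spin":-0.034},
    {"x":32,"y":32,"z":0,"spin":-0.034},
    {"x":32,"y":32,"z":0,"spin":-0.034},
  ],
  grip=0,
)

```text
time_s: 1.1
position: [0.5613, -0.2483, 0.225]
tcp_rot: [[0.023, -0.005, 1.0], [-1.0, 0.005, 0.023], [-0.006, -1.0, -0.005]]
force: [1.5, -0.5, 0.3]
opening: 0.171
```

Run:
```python
from rig import imaging,read_state
import cv2
cv2.imwrite('pics/w1.png',imaging.capture('wrist')[:,:,::-1])
cv2.imwrite('pics/t1.png',imaging.capture('top')[:,:,::-1])
s=read_state();print(s['position'],s['opening'])
```

```text
[ 0.56360062 -0.2451647   0.22489243] 0.08271155840842952
```

View pics/w1.png

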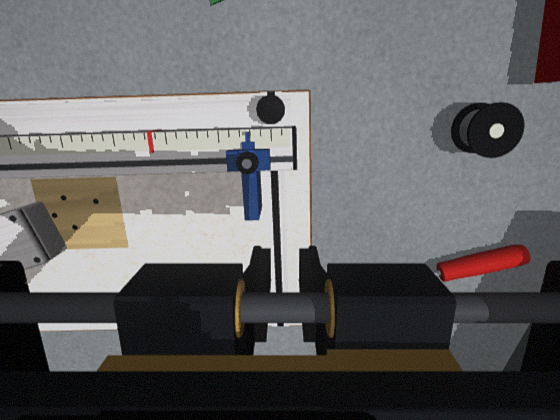

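View pics/t1.png

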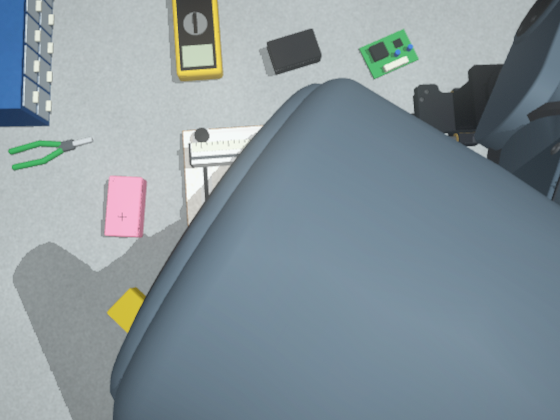

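Run:
```python
import cv2
a=cv2.imread('pics/w1.png')
cv2.imwrite('pics/w1c.png',cv2.resize(a[85:235,130:330],None,fx=4,fy=4,interpolation=cv2.INTER_CUBIC))
```

```text
(no output)
```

View pics/w1c.png

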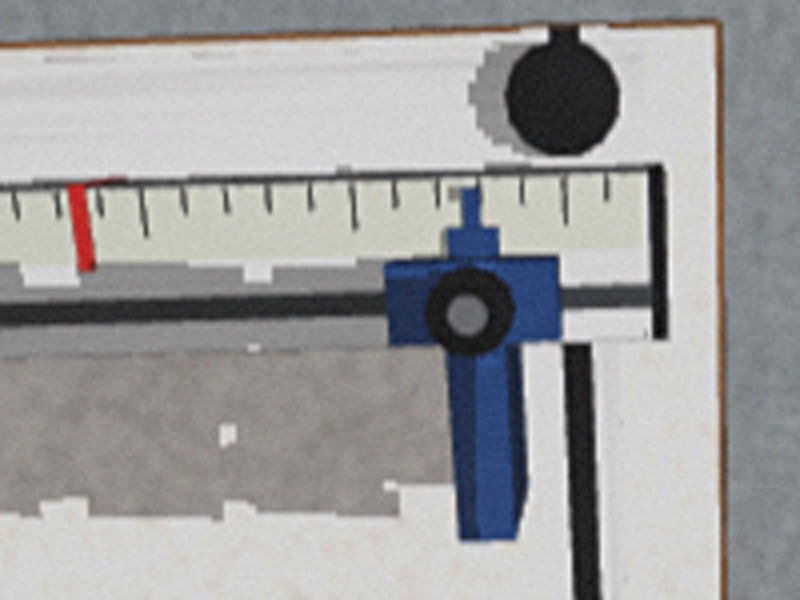

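Run:
```python
from h import *
from rig import read_state
np.set_printoptions(precision=4,suppress=True)
print(read_state()['position'])
C=lambda u:(np.array(u)+.5)/4-.5+np.array([130,85])
w=bp('wrist',[C((470,188)),C((77,186)),C((87,270)),C((0,187)),C((660,167))],.055)
a=bp('wrist',[C((460,540)),C((515,540)),C((522,347)),C((527,492)),C((470,346))],.069)
k=bp('wrist',[C((718,22))],.02)
d=w[3]-w[4];print('yaw',np.arctan2(-d[0],d[1]));
for th in(.05,):
  R=np.array([[np.cos(th),-np.sin(th)],[np.sin(th),np.cos(th)]]);t=np.array([.526,-.038])
  for q in (w,a,k):print(q[:,:2], (q[:,:2]-t)@R*1000)
```

```text
[ 0.5636 -0.2452  0.2249]
yaw 0.0611398027375002
[[ 0.6193 -0.2073]
 [ 0.6169 -0.1144]
 [ 0.5971 -0.115 ]
 [ 0.6161 -0.0961]
 [ 0.6256 -0.2519]] [[  84.7739 -173.7107]
 [  86.9306  -80.8275]
 [  67.19    -80.4963]
 [  87.0334  -62.5485]
 [  88.7716 -218.572 ]]
[[ 0.5363 -0.2062]
 [ 0.5367 -0.2197]
 [ 0.5845 -0.2209]
 [ 0.5491 -0.2225]
 [ 0.5843 -0.2088]] [[   1.854  -168.5478]
 [   1.6319 -181.9928]
 [  49.2847 -185.6236]
 [  13.8398 -185.4052]
 [  49.7338 -173.4752]]
[[ 0.6595 -0.2659]] [[ 121.9538 -234.3058]]
```

apply_moves(
  steps=[
    {"x":-8,"y":-14,"z":0,"spin":0.02},
    {"x":0,"y":0,"z":-40,"spin":0.02},
    {"x":0,"y":0,"z":-40},
    {"x":0,"y":0,"z":-30},
    {"x":0,"y":0,"z":0},
  ],
  grip=0,
)

```text
invalid input at $.steps[2]: expected keys x, y, z, spin
```

Run:
```python
from rig import imaging,read_state
import cv2
s=read_state();print(s['position'],s['tcp_rot'],s['opening'])
cv2.imwrite('pics/w2.png',imaging.capture('wrist')[:,:,::-1])
```

```text
[ 0.56360062 -0.2451647   0.22489243] [[ 0.03095864 -0.00296858  0.99951626]
 [-0.999496    0.00693382  0.0309786 ]
 [-0.00702243 -0.99997155 -0.00275242]] 0.08271155840842952
```

View pics/w2.png

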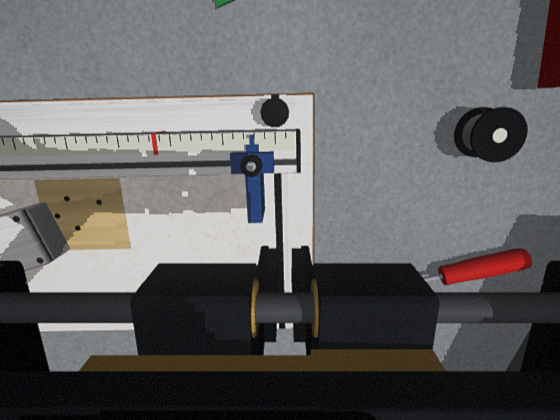

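apply_moves(
  steps=[
    {"x":-8,"y":-14,"z":0,"spin":0.02},
    {"x":0,"y":0,"z":-40,"spin":0.01},
    {"x":0,"y":0,"z":-40,"spin":0},
    {"x":0,"y":0,"z":-30,"spin":0},
    {"x":0,"y":0,"z":0,"spin":0},
  ],
  grip=0,
)

```text
time_s: 1.75
position: [0.5501, -0.2664, 0.1126]
tcp_rot: [[0.06, -0.005, 0.998], [-0.998, 0.001, 0.06], [-0.002, -1.0, -0.005]]
force: [-0.4, 0.4, 0.6]
opening: 0.004
```

Run:
```python
from rig import imaging,read_state
import cv2
s=read_state();print(s['position'],s['tcp_rot'],s['opening'],s['force'])
cv2.imwrite('pics/w3.png',imaging.capture('wrist')[:,:,::-1])
cv2.imwrite('pics/s3.png',imaging.capture('scene')[:,:,::-1])
```

```text
[ 0.55013222 -0.26637896  0.11257444] [[ 0.06034483 -0.00503828  0.99816487]
 [-0.99817632  0.00129129  0.06035204]
 [-0.00159299 -0.99998647 -0.00495117]] 0.0038059423583817103 [-0.37316282  0.37988585  0.55666491]
```

View pics/w3.png

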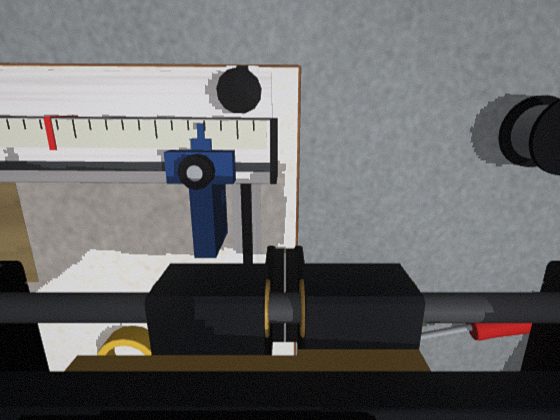

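View pics/s3.png

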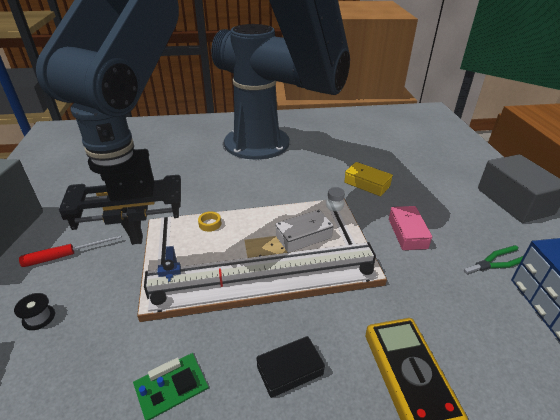

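Run:
```python
import cv2
a=cv2.imread('pics/w3.png')
cv2.imwrite('pics/w3c.png',cv2.resize(a[55:265,0:310],None,fx=2.5,fy=2.5,interpolation=cv2.INTER_CUBIC))
```

```text
(no output)
```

View pics/w3c.png

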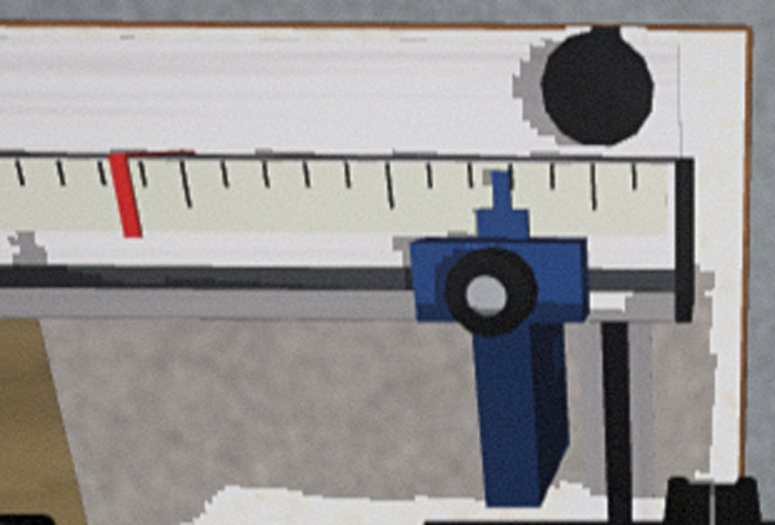

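Run:
```python
from h import *
np.set_printoptions(precision=4,suppress=True)
C=lambda u:(np.array(u)+.5)/2.5-.5+np.array([0,55])
w=bp('wrist',[C((500,172)),C((121,170)),C((131,236)),C((693,158)),C((691,321)),C((0,155))],.055)
a=bp('wrist',[C((487,505)),C((541,506))],.069)
k=bp('wrist',[C((750,27))],.02)
d=w[5]-w[3];th=np.arctan2(-d[0],d[1]);print('yaw',th)
th=.05;R=np.array([[np.cos(th),-np.sin(th)],[np.sin(th),np.cos(th)]]);t=np.array([.526,-.038])
for q in (w,a,k):print(np.c_[q[:,:2]*1000, (q[:,:2]-t)@R*1000])
```

```text
yaw 0.0564046468640901
[[ 619.9735 -211.4479   85.1873 -177.9278]
 [ 614.763  -117.4811   84.6797  -83.8181]
 [ 598.4709 -117.6612   68.399   -83.1836]
 [ 626.251  -259.2843   89.0662 -226.0182]
 [ 584.9252 -260.9974   47.7063 -225.6637]
 [ 616.5921  -88.2215   87.9688  -54.6864]]
[[ 535.561  -210.2619    0.9395 -172.5244]
 [ 536.1053 -224.4079    0.7762 -186.68  ]]
[[ 660.9852 -272.5769  123.0925 -241.0301]]
```

apply_moves(
  steps=[
    {"x":6,"y":4,"z":-35,"spin":-0.008},
    {"x":0,"y":0,"z":-25,"spin":0},
    {"x":0,"y":0,"z":-6,"spin":0},
    {"x":0,"y":6,"z":0,"spin":0},
    {"x":0,"y":6,"z":0,"spin":0},
    {"x":0,"y":0,"z":0,"spin":0},
  ],
)

```text
time_s: 2.45
position: [0.5661, -0.2589, 0.0621]
tcp_rot: [[0.049, 0.021, 0.999], [-0.999, -0.018, 0.049], [0.019, -1.0, 0.021]]
force: [0.4, 0.1, -0.3]
opening: 0.005
```

apply_moves(
  steps=[
    {"x":0,"y":0,"z":0,"spin":0},
    {"x":-5,"y":0,"z":-8,"spin":0},
    {"x":-5,"y":0,"z":-8,"spin":0},
    {"x":0,"y":0,"z":0,"spin":0},
  ],
)

```text
time_s: 2.85
position: [0.5568, -0.2594, 0.0483]
tcp_rot: [[0.05, 0.026, 0.998], [-0.998, -0.021, 0.051], [0.023, -0.999, 0.025]]
force: [0.5, -0.7, 0.4]
opening: 0.003
```

apply_moves(
  steps=[
    {"x":0,"y":8,"z":0,"spin":0},
    {"x":0,"y":8,"z":0,"spin":0},
    {"x":0,"y":8,"z":0,"spin":0},
    {"x":-1,"y":8,"z":0,"spin":0},
    {"x":0,"y":8,"z":0,"spin":0},
    {"x":-1,"y":8,"z":0,"spin":0},
  ],
)

```text
time_s: 3.45
position: [0.5554, -0.2153, 0.0478]
tcp_rot: [[0.055, 0.029, 0.998], [-0.998, -0.034, 0.056], [0.035, -0.999, 0.027]]
force: [-0.5, -8.7, -3.6]
opening: 0.004
```

Run:
```python
from rig import imaging,read_state
import cv2
s=read_state();print(s['position'],s['force'])
a=imaging.capture('wrist')[:,:,::-1]
cv2.imwrite('pics/w4.png',a)
```

```text
[ 0.55537214 -0.2153098   0.04782219] [-0.50522233 -8.66794935 -3.57798372]
```

View pics/w4.png

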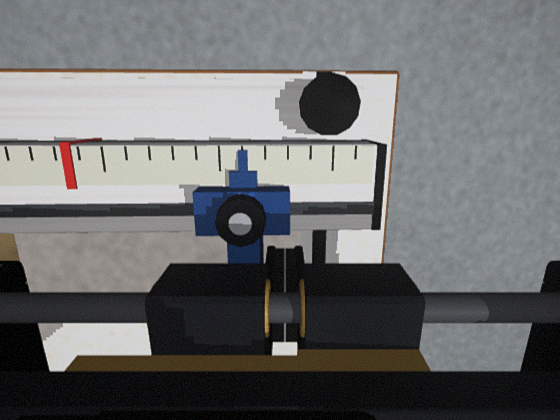

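```bash
cat > meas.py <<'E'
# red mark & blue pointer in wrist image -> table-y gap (needs static camera)
from h import *
import cv2,sys
from rig import read_state
np.set_printoptions(precision=4,suppress=True)
def meas(tag):
    s=read_state();P=cam('wrist');im=imaging.capture('wrist');cv2.imwrite(f'pics/{tag}.png',im[:,:,::-1])
    hsv=cv2.cvtColor(im,cv2.COLOR_RGB2HSV);H,S,V=cv2.split(hsv)
    red=((H<8)|(H>172))&(S>150)&(V>90);blue=(H>105)&(H<125)&(S>100)&(V>40)
    red[260:]=0;blue[260:]=0
    n,l,st,_=cv2.connectedComponentsWithStats(red.astype(np.uint8));k=1+np.argmax(st[1:,4]);print('red',st[k])
    n,lb,sb,_=cv2.connectedComponentsWithStats(blue.astype(np.uint8));kb=1+np.argmax(sb[1:,4]);print('blue',sb[kb])
    ys,xs=np.where(lb==kb);top=ys.min();pr=[(xs[ys==r].mean(),r) for r in range(top+1,top+8)]
    ys2,xs2=np.where(l==k);rr=range(st[k][1]+4,st[k][1]+st[k][3]-3);mr=[(xs2[ys2==r].mean(),r) for r in rr]
    th=.053;d=np.array([-np.sin(th),np.cos(th)])
    py=bp('wrist',pr,.0555,P)[:,:2]@d*1000;my=bp('wrist',mr,.055,P)[:,:2]@d*1000
    print('pos',s['position'],'F',s['force'],'ptr',py.round(1),'mark',my.round(1),'gap',np.median(my)-np.median(py))
meas(sys.argv[1])
E
python3 meas.py w5
```

```text
red [ 62 141  17  48 465]
blue [ 193  150   97   87 3497]
pos [ 0.5553 -0.2141  0.0478] F [ 0.516  -6.4803 -4.1108] ptr [-224.5 -224.5 -224.4 -224.4 -224.4 -224.4 -224.4] mark [-150.1 -150.  -149.9 -149.9 -149.8 -149.9 -150.1 -150.  -149.9 -149.8
 -149.8 -149.9 -150.1 -150.  -149.9 -149.8 -149.8 -150.1 -150.1 -150.
 -149.9 -149.8 -150.  -150.1 -150.  -150.  -149.9 -149.8 -150.  -149.9
 -149.8 -150.  -149.9 -149.8 -150.  -149.9 -150.  -150.  -149.9 -149.8
 -150. ] gap 74.50092140370799
```

apply_moves(
  steps=[
    {"x":0,"y":8,"z":0,"spin":0},
    {"x":-1,"y":8,"z":0,"spin":0},
    {"x":0,"y":8,"z":0,"spin":0},
    {"x":-1,"y":8,"z":0,"spin":0},
    {"x":0,"y":8,"z":0,"spin":0},
    {"x":-1,"y":8,"z":0,"spin":0},
    {"x":0,"y":4,"z":0,"spin":0},
    {"x":0,"y":0,"z":0,"spin":0},
  ],
)

```text
time_s: 4.35
position: [0.5537, -0.1749, 0.0487]
tcp_rot: [[0.069, 0.034, 0.997], [-0.996, -0.061, 0.071], [0.063, -0.998, 0.029]]
force: [-0.3, -1.2, 0.0]
opening: 0.007
```

```bash
python3 meas.py w6 | cut -c1-400
```

```text
red [158 141  13  47 433]
blue [ 194  151   97   85 3462]
pos [ 0.5537 -0.1749  0.0487] F [-0.31   -1.2175  0.0365] ptr [-184.6 -184.5 -184.5 -184.5 -184.5 -184.5 -184.5] mark [-150.3 -150.3 -150.2 -150.2 -150.2 -150.1 -150.1 -150.3 -150.2 -150.2
 -150.2 -150.4 -150.3 -150.3 -150.3 -150.2 -150.2 -150.2 -150.1 -150.1
 -150.1 -150.  -150.2 -150.2 -150.3 -150.3 -150.3 -150.2 -150.2 -150.2
 -150.1 -150.1 -150.1 -150.  -150.2 -150.4 -150.4 -150.3 -150.3 -150.3] gap 34.316283582086726
```

apply_moves(
  steps=[
    {"x":0,"y":8,"z":0,"spin":0},
    {"x":-1,"y":8,"z":0,"spin":0},
    {"x":0,"y":8,"z":0,"spin":0},
    {"x":0,"y":6,"z":0,"spin":0},
    {"x":0,"y":0,"z":0,"spin":0},
  ],
)

```text
time_s: 4.9
position: [0.5526, -0.1504, 0.0492]
tcp_rot: [[0.075, 0.034, 0.997], [-0.994, -0.072, 0.077], [0.075, -0.997, 0.028]]
force: [-0.1, -0.6, 0.1]
opening: 0.005
```

```bash
python3 meas.py w7 | cut -c1-180
```

```text
red [218 141  10  46 399]
blue [ 194  151   98   85 3414]
pos [ 0.5526 -0.1504  0.0492] F [-0.1297 -0.6229  0.0712] ptr [-159.7 -159.7 -159.7 -159.7 -159.7 -159.7 -159.7] mark [-150.4 -150.4 -150.4 -150.4 -150.4 -150.4 -150.4 -150.3 -150.
 -150.3 -150.3 -150.3 -150.3 -150.3 -150.3 -150.2 -150.2 -150.2 -150.2
 -150.4 -150.4 -150.4 -150.4 -150.6 -150.6 -150.6 -150.3 -150.3 -150.3
 -150.3 -150.3 -150.5 -150.5 -150.5 -150.5 -150.4 -150.4 -150.4] gap 9.349542022663087
```

apply_moves(
  steps=[
    {"x":0,"y":6,"z":0,"spin":0},
    {"x":0,"y":5,"z":0,"spin":0},
    {"x":0,"y":0,"z":0,"spin":0},
  ],
)

```text
time_s: 5.25
position: [0.5522, -0.1415, 0.0493]
tcp_rot: [[0.077, 0.033, 0.997], [-0.994, -0.076, 0.079], [0.079, -0.997, 0.027]]
force: [-0.1, -0.4, -0.5]
opening: 0.008
```

```bash
python3 meas.py w8 | cut -c1-180
```

```text
red [239 142   9   9  77]
blue [ 195  151   97   85 3431]
pos [ 0.5522 -0.1415  0.0493] F [-0.0931 -0.3923 -0.4657] ptr [-150.9 -150.9 -150.9 -150.9 -150.9 -150.9 -150.9] mark [-150.5 -150.5] gap 0.42556661937848617
```

apply_moves(
  steps=[
    {"x":0,"y":-12,"z":0,"spin":0},
    {"x":0,"y":-12,"z":0,"spin":0},
    {"x":-5,"y":0,"z":30,"spin":-0.02},
    {"x":-10,"y":0,"z":40,"spin":0},
    {"x":-10,"y":20,"z":30,"spin":0},
    {"x":-10,"y":30,"z":0,"spin":0},
    {"x":0,"y":0,"z":0,"spin":0},
  ],
)

```text
time_s: 6.0
position: [0.5171, -0.1186, 0.1523]
tcp_rot: [[0.049, 0.033, 0.998], [-0.996, -0.073, 0.052], [0.075, -0.997, 0.03]]
force: [-0.4, 0.3, -0.6]
opening: 0.007
```

```bash
python3 meas.py w9 | cut -c1-280
```

```text
red [278  85   5   4  17]
blue [ 254   89   58  118 2416]Traceback (most recent call last):
  File "meas.py", line 18, in <module>
    meas(sys.argv[1])
    ~~~~^^^^^^^^^^^^^
  File "meas.py", line 16, in meas
    py=bp('wrist',pr,.0555,P)[:,:2]@d*1000;my=bp('wrist',mr,.055,P)[:,:2]@d*1000
                                              ~~^^^^^^^^^^^^^^^^^^^
  File "h.py", line 8, in bp
    for u,v in np.atleast_2d(uv):
        ^^^
ValueError: not enough values to unpack (expected 2, got 0)
```

View pics/w9.png

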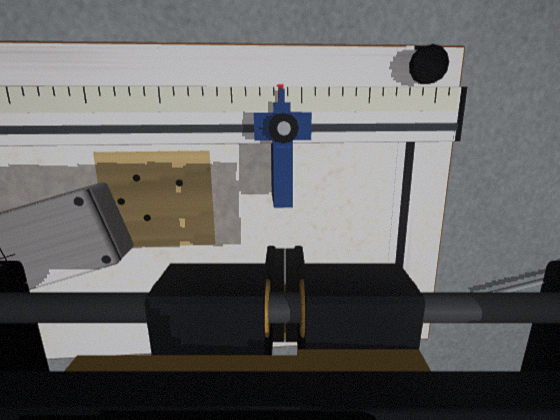

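apply_moves(
  steps=[
    {"x":-16,"y":33,"z":0,"spin":0},
    {"x":-16,"y":33,"z":0,"spin":0},
    {"x":-16,"y":33,"z":0,"spin":0},
    {"x":-16,"y":33,"z":0,"spin":0},
    {"x":-16,"y":33,"z":0,"spin":0},
    {"x":-10,"y":20,"z":0,"spin":0},
    {"x":0,"y":0,"z":0,"spin":0},
    {"x":0,"y":0,"z":0,"spin":0},
  ],
)

```text
time_s: 6.85
position: [0.4355, 0.0608, 0.1526]
tcp_rot: [[0.039, 0.048, 0.998], [-0.996, -0.079, 0.043], [0.081, -0.996, 0.045]]
force: [0.1, 0.5, 0.3]
opening: 0.006
```

Run:
```python
from h import *
from rig import read_state
import cv2
s=read_state();print(s['position'],s['tcp_rot'])
t=np.array([.526,-.038]);th=.053;R=np.array([[np.cos(th),-np.sin(th)],[np.sin(th),np.cos(th)]])
print((s['position'][:2]-t)@R*1000)
cv2.imwrite('pics/w10.png',imaging.capture('wrist')[:,:,::-1])
cv2.imwrite('pics/s10.png',imaging.capture('scene')[:,:,::-1])
```

```text
[0.43546318 0.06081921 0.15259416] [[ 0.038976    0.04796107  0.99808848]
 [-0.99595329 -0.07908459  0.04269287]
 [ 0.08098101 -0.99571349  0.04468459]]
[-85.17472572 103.47665412]
```

View pics/w10.png

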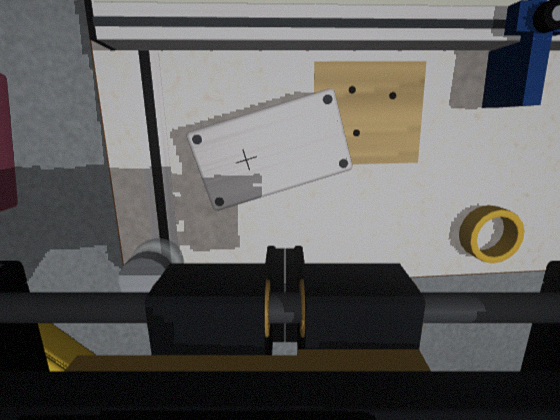

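View pics/s10.png

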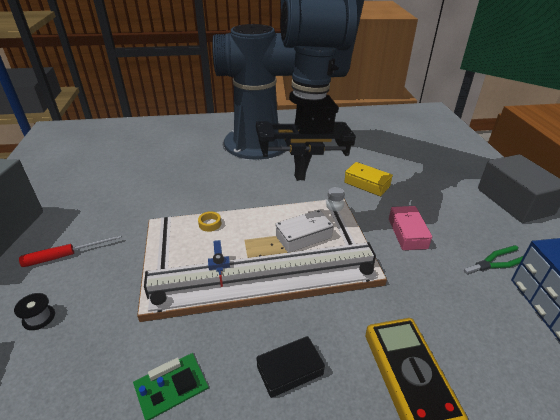

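```bash
cat > box.py <<'E'
from h import *
from rig import read_state,spotter
import cv2,sys
np.set_printoptions(precision=3,suppress=True)
T=np.array([.526,-.038]);TH=.053;RT=np.array([[np.cos(TH),-np.sin(TH)],[np.sin(TH),np.cos(TH)]])
def corners(n,uv,P=None):
    w=(bp(n,uv,.06,P)[:,:2]-T)@RT*1000;print(w,'c',w.mean(0));return w
E
python3 - <<'E'
from box import *
corners('wrist',[(190,133),(333,90),(352,165),(216,210)])
E
```

```text
[[-18.136 161.729]
 [ 10.029  58.987]
 [-43.906  43.191]
 [-75.41  147.188]] c [-31.856 102.774]
```

apply_moves(
  steps=[
    {"x":-7,"y":7,"z":0,"spin":0},
    {"x":-7,"y":7,"z":0,"spin":0},
    {"x":0,"y":0,"z":0,"spin":0},
  ],
)

```text
time_s: 7.25
position: [0.4223, 0.0728, 0.1523]
tcp_rot: [[0.032, 0.048, 0.998], [-0.996, -0.079, 0.036], [0.081, -0.996, 0.045]]
force: [-0.5, -0.5, -0.4]
opening: 0.003
```

apply_moves(
  steps=[
    {"x":0,"y":0,"z":-35,"spin":0.01},
    {"x":0,"y":0,"z":-35,"spin":0.01},
    {"x":0,"y":0,"z":-20,"spin":0},
    {"x":0,"y":0,"z":-10,"spin":0},
    {"x":0,"y":0,"z":0,"spin":0},
  ],
)

```text
time_s: 7.75
position: [0.4256, 0.0727, 0.0507]
tcp_rot: [[0.053, 0.059, 0.997], [-0.995, -0.078, 0.058], [0.081, -0.995, 0.055]]
force: [-0.7, 0.2, -1.0]
opening: 0.007
```

apply_moves(
  steps=[
    {"x":8,"y":0,"z":-3,"spin":0},
    {"x":8,"y":1,"z":-3,"spin":0},
    {"x":8,"y":0,"z":0,"spin":0},
    {"x":8,"y":1,"z":0,"spin":0},
    {"x":8,"y":0,"z":0,"spin":0},
    {"x":0,"y":0,"z":0,"spin":0},
  ],
)

```text
time_s: 8.35
position: [0.4706, 0.0749, 0.0465]
tcp_rot: [[0.053, 0.062, 0.997], [-0.995, -0.079, 0.058], [0.082, -0.995, 0.058]]
force: [0.6, -0.4, 0.6]
opening: -0.002
```

Run:
```python
from box import *
s=read_state();print(s['position'],s['force'],(s['position'][:2]-T)@RT*1000)
cv2.imwrite('pics/w11.png',imaging.capture('wrist')[:,:,::-1])
cv2.imwrite('pics/t11.png',imaging.capture('top')[:,:,::-1])
```

```text
[0.471 0.075 0.046] [ 0.57  -0.372  0.646] [-49.297 115.695]
```

View pics/w11.png

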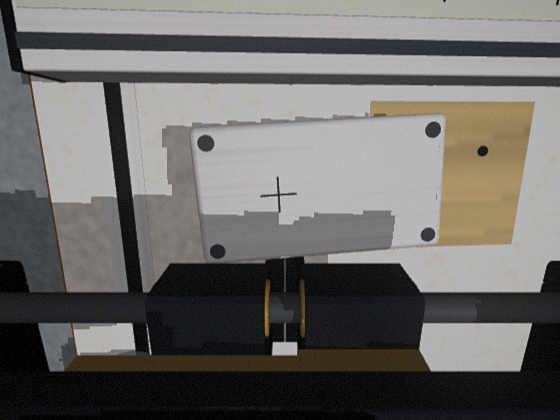

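View pics/t11.png

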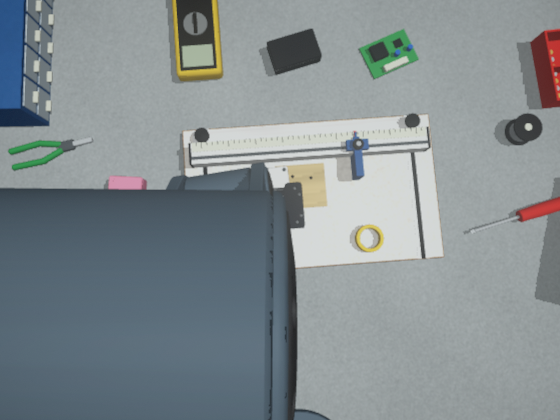

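apply_moves(
  steps=[
    {"x":-10,"y":0,"z":0,"spin":0},
    {"x":-3,"y":-7,"z":0,"spin":0},
    {"x":0,"y":-7,"z":0,"spin":0},
    {"x":5,"y":0,"z":0,"spin":0},
    {"x":8,"y":0,"z":0,"spin":0},
    {"x":8,"y":1,"z":0,"spin":0},
    {"x":6,"y":0,"z":0,"spin":0},
    {"x":6,"y":1,"z":0,"spin":0},
    {"x":0,"y":0,"z":0,"spin":0},
  ],
)

```text
time_s: 9.35
position: [0.4884, 0.0616, 0.0465]
tcp_rot: [[0.053, 0.056, 0.997], [-0.995, -0.079, 0.057], [0.081, -0.995, 0.052]]
force: [0.1, -0.3, 0.4]
opening: 0.006
```

```bash
cat > look.py <<'E'
from box import *
s=read_state();print(s['time_s'],s['position'],s['force'],(s['position'][:2]-T)@RT*1000)
cv2.imwrite(f'pics/{sys.argv[1]}.png',imaging.capture('wrist')[:,:,::-1])
E
python3 look.py w12
```

```text
9.35 [0.488 0.062 0.046] [ 0.068 -0.284  0.375] [-32.246 101.457]
```

View pics/w12.png

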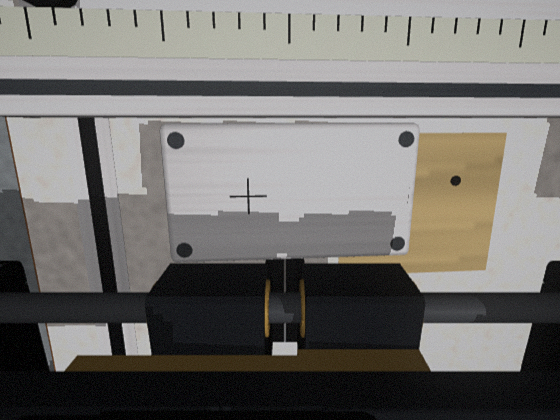

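apply_moves(
  steps=[
    {"x":5,"y":0,"z":0,"spin":0},
    {"x":5,"y":0,"z":0,"spin":0},
    {"x":4,"y":0,"z":0,"spin":0},
  ],
)

```text
time_s: 9.7
position: [0.4918, 0.0619, 0.0454]
tcp_rot: [[0.055, 0.033, 0.998], [-0.995, -0.079, 0.057], [0.081, -0.996, 0.028]]
force: [-6.2, -1.2, 4.4]
opening: 0.005
```

```bash
python3 look.py w13
```

```text
9.7 [0.492 0.062 0.045] [-6.215 -1.237  4.379] [-28.859 101.572]
```

View pics/w13.png

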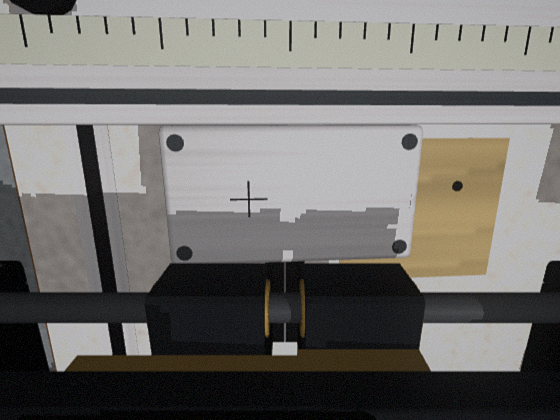

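apply_moves(
  steps=[
    {"x":-12,"y":0,"z":0,"spin":0},
    {"x":-8,"y":0,"z":20,"spin":0},
    {"x":0,"y":0,"z":35,"spin":0},
    {"x":0,"y":10,"z":20,"spin":0},
    {"x":8,"y":30,"z":0,"spin":0},
    {"x":18,"y":30,"z":0,"spin":0},
    {"x":18,"y":20,"z":0,"spin":0},
    {"x":0,"y":0,"z":0,"spin":0},
    {"x":0,"y":0,"z":0,"spin":0},
  ],
)

```text
time_s: 10.65
position: [0.5209, 0.1557, 0.1247]
tcp_rot: [[0.053, 0.042, 0.998], [-0.995, -0.077, 0.056], [0.079, -0.996, 0.038]]
force: [-1.1, -0.2, -0.5]
opening: 0.005
```

```bash
python3 look.py w14
```

```text
10.65 [0.521 0.156 0.125] [-1.106 -0.208 -0.511] [  5.176 193.737]
```

View pics/w14.png

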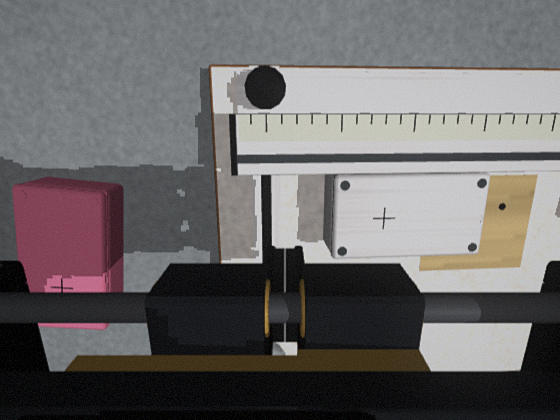

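Run:
```python
from box import *
corners('wrist',[(331,177),(489,173),(479,247),(333,257)])
print((bp('wrist',[(234,174),(236,114)],.055)[:,:2]-T)@RT*1000)
```

```text
[[ 42.75  156.68 ]
 [ 44.112  44.56 ]
 [-11.198  43.259]
 [-15.497 153.107]] c [15.042 99.402]
[[ 44.813 221.909]
 [ 83.698 219.147]]
```

apply_moves(
  steps=[
    {"x":2,"y":0,"z":-35,"spin":0},
    {"x":2,"y":0,"z":-25,"spin":0},
    {"x":0,"y":0,"z":-14,"spin":0},
    {"x":0,"y":0,"z":0,"spin":0},
    {"x":0,"y":0,"z":0,"spin":0},
  ],
)

```text
time_s: 11.2
position: [0.5226, 0.1511, 0.0492]
tcp_rot: [[0.048, 0.041, 0.998], [-0.996, -0.077, 0.051], [0.079, -0.996, 0.037]]
force: [1.0, -0.0, 0.7]
opening: 0.008
```

apply_moves(
  steps=[
    {"x":1,"y":-9,"z":0,"spin":0},
    {"x":0,"y":-9,"z":0,"spin":0},
    {"x":1,"y":-9,"z":0,"spin":0},
    {"x":0,"y":-9,"z":0,"spin":0},
    {"x":1,"y":-9,"z":0,"spin":0},
    {"x":0,"y":-9,"z":0,"spin":0},
    {"x":0,"y":0,"z":0,"spin":0},
  ],
)

```text
time_s: 11.9
position: [0.5268, 0.0912, 0.0526]
tcp_rot: [[0.045, 0.045, 0.998], [-0.996, -0.077, 0.049], [0.079, -0.996, 0.042]]
force: [-0.1, 0.4, -0.2]
opening: 0.003
```

```bash
python3 look.py w15
```

```text
11.9 [0.527 0.091 0.053] [-0.128  0.413 -0.176] [  7.655 128.957]
```

View pics/w15.png

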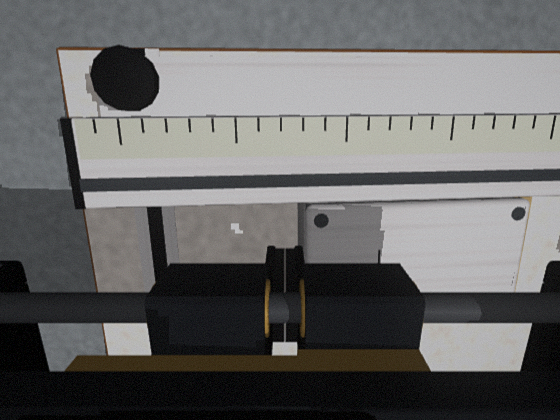

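apply_moves(
  steps=[
    {"x":1,"y":-8,"z":-3,"spin":0},
    {"x":0,"y":-8,"z":-2,"spin":0},
    {"x":1,"y":-8,"z":0,"spin":0},
    {"x":0,"y":-8,"z":0,"spin":0},
    {"x":0,"y":-8,"z":0,"spin":0},
    {"x":0,"y":-8,"z":0,"spin":0},
    {"x":0,"y":-6,"z":0,"spin":0},
    {"x":0,"y":0,"z":0,"spin":0},
  ],
)

```text
time_s: 12.75
position: [0.5297, 0.0339, 0.0476]
tcp_rot: [[0.046, 0.048, 0.998], [-0.996, -0.076, 0.05], [0.078, -0.996, 0.044]]
force: [1.1, 1.3, 0.7]
opening: 0.005
```

```bash
python3 look.py w16
```

```text
12.75 [0.53  0.034 0.048] [1.074 1.314 0.703] [ 7.467 71.624]
```

View pics/w16.png

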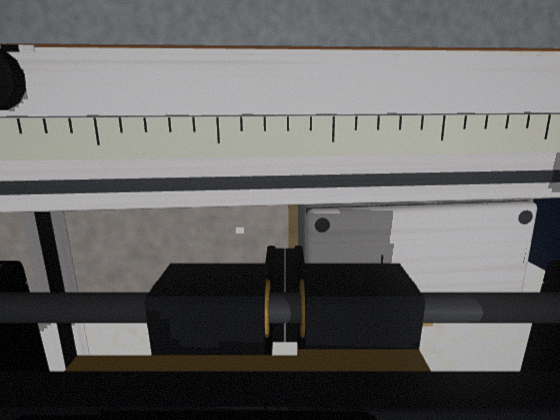

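apply_moves(
  steps=[
    {"x":0,"y":-6,"z":0,"spin":0},
    {"x":1,"y":-6,"z":0,"spin":0},
    {"x":0,"y":-3,"z":0,"spin":0},
    {"x":0,"y":0,"z":0,"spin":0},
  ],
)

```text
time_s: 13.2
position: [0.5304, 0.0184, 0.0475]
tcp_rot: [[0.047, 0.047, 0.998], [-0.996, -0.076, 0.05], [0.078, -0.996, 0.043]]
force: [0.5, 1.7, 0.2]
opening: 0.004
```

```bash
python3 look.py w17
```

```text
13.2 [0.53  0.018 0.048] [0.482 1.653 0.178] [ 7.408 56.118]
```

View pics/w17.png

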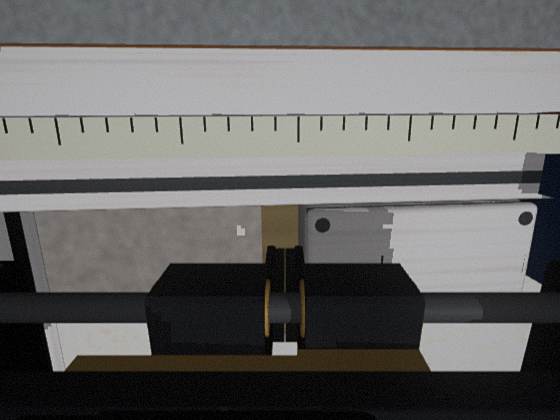

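apply_moves(
  steps=[
    {"x":0,"y":-3,"z":0,"spin":0},
    {"x":0,"y":0,"z":0,"spin":0},
  ],
)

```text
time_s: 13.45
position: [0.5304, 0.0154, 0.0475]
tcp_rot: [[0.048, 0.047, 0.998], [-0.996, -0.076, 0.051], [0.078, -0.996, 0.043]]
force: [0.2, 0.4, -1.0]
opening: 0.005
```

apply_moves(
  steps=[
    {"x":0,"y":-2,"z":0,"spin":0},
  ],
)

```text
time_s: 13.55
position: [0.5303, 0.0135, 0.0474]
tcp_rot: [[0.048, 0.047, 0.998], [-0.996, -0.076, 0.052], [0.078, -0.996, 0.043]]
force: [0.6, 2.8, 0.6]
opening: 0.006
```

apply_moves(
  steps=[
    {"x":0,"y":-2,"z":0,"spin":0},
  ],
)

```text
time_s: 13.65
position: [0.5303, 0.0115, 0.0474]
tcp_rot: [[0.048, 0.047, 0.998], [-0.996, -0.076, 0.052], [0.078, -0.996, 0.043]]
force: [1.0, 2.2, 0.9]
opening: 0.007
```

Run:
```python
from box import *
a=imaging.capture('scene')[:,:,::-1];cv2.imwrite('pics/s18.png',cv2.resize(a[190:310,140:380],None,fx=3.3,fy=3.3,interpolation=cv2.INTER_CUBIC))
```

```text
(no output)
```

View pics/s18.png

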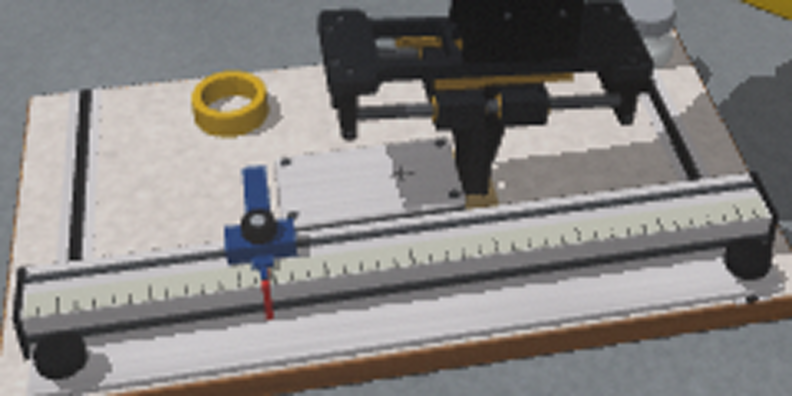

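apply_moves(
  steps=[
    {"x":0,"y":-2,"z":0,"spin":0},
  ],
)

```text
time_s: 13.8
position: [0.5303, 0.0093, 0.0475]
tcp_rot: [[0.048, 0.047, 0.998], [-0.996, -0.076, 0.052], [0.078, -0.996, 0.043]]
force: [0.5, 2.3, 1.1]
opening: 0.007
```

apply_moves(
  steps=[
    {"x":0,"y":-2,"z":0,"spin":0},
  ],
)

```text
time_s: 13.9
position: [0.5303, 0.0073, 0.0474]
tcp_rot: [[0.048, 0.047, 0.998], [-0.996, -0.076, 0.052], [0.078, -0.996, 0.043]]
force: [-0.1, 1.0, 1.2]
opening: 0.002
```

apply_moves(
  steps=[
    {"x":0,"y":-1.5,"z":0,"spin":0},
  ],
)

```text
time_s: 14.0
position: [0.5303, 0.0056, 0.0474]
tcp_rot: [[0.048, 0.047, 0.998], [-0.996, -0.076, 0.052], [0.078, -0.996, 0.043]]
force: [0.5, 4.0, 1.3]
opening: 0.007
```

Run:
```python
from box import *
a=imaging.capture('scene')[:,:,::-1];cv2.imwrite('pics/s19.png',cv2.resize(a[200:300,170:310],None,fx=5.5,fy=5.5,interpolation=cv2.INTER_CUBIC))
s=read_state();print(s['position'],s['force'])
```

```text
[0.53  0.006 0.047] [0.089 1.667 0.94 ]
```

View pics/s19.png

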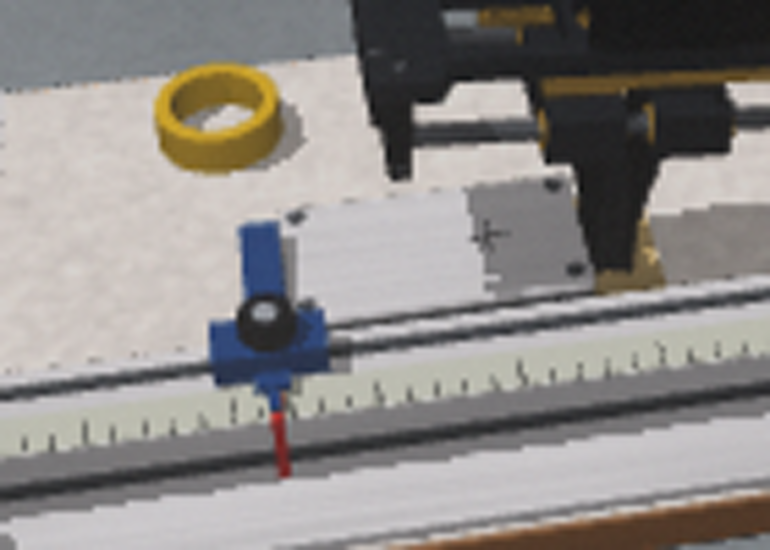

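apply_moves(
  steps=[
    {"x":0,"y":12,"z":0,"spin":0},
    {"x":0,"y":10,"z":10,"spin":0},
    {"x":0,"y":0,"z":40,"spin":0},
    {"x":-5,"y":-10,"z":40,"spin":0},
    {"x":-10,"y":-35,"z":10,"spin":0},
    {"x":-10,"y":-35,"z":0,"spin":0},
    {"x":-10,"y":-30,"z":0,"spin":0},
    {"x":0,"y":0,"z":0,"spin":0},
    {"x":0,"y":0,"z":0,"spin":0},
  ],
)

```text
time_s: 14.95
position: [0.4956, -0.0798, 0.1561]
tcp_rot: [[0.057, 0.053, 0.997], [-0.995, -0.081, 0.061], [0.084, -0.995, 0.048]]
force: [-0.9, 0.4, -0.1]
opening: 0.001
```

```bash
python3 look.py w20; python3 -c "
import cv2
a=cv2.imread('pics/w20.png');cv2.imwrite('pics/w20c.png',cv2.resize(a[60:270,100:370],None,fx=2.8,fy=2.8,interpolation=cv2.INTER_CUBIC))"
```

```text
14.95 [ 0.496 -0.08   0.156] [-0.888  0.366 -0.116] [-32.557 -40.083]
```

View pics/w20.png

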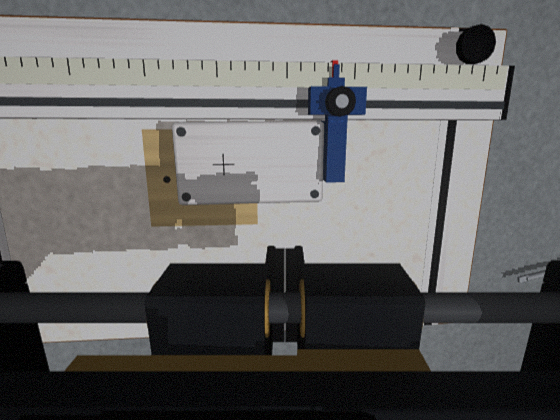

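View pics/w20c.png

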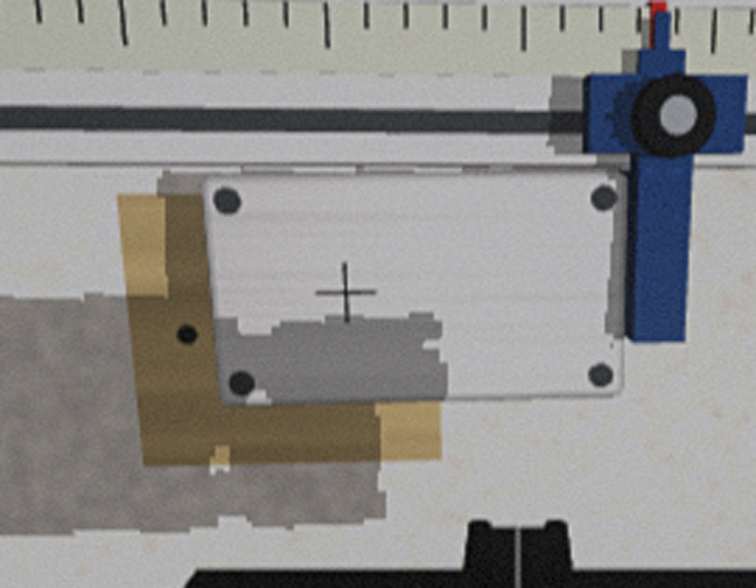

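```bash
cat > fin.py <<'E'
from box import *
C=lambda u:(np.array(u)+.5)/2.8-.5+np.array([100,60])
w=corners('wrist',[C((204,178)),C((622,171)),C((621,395)),C((219,404))])
print('yaw fenceside',np.arctan2(w[1,0]-w[0,0],w[0,1]-w[1,1])*-1 ,'front',-np.arctan2(w[2,0]-w[3,0],w[3,1]-w[2,1]))
f=(bp('wrist',[C((10,164)),C((560,166))],.055)[:,:2]-T)@RT*1000;print('fence face',f)
print('arm',(bp('wrist',[C((630,341)),C((686,341)),C((633,156))],.069)[:,:2]-T)@RT*1000)
print('ptr/mark',(bp('wrist',[C((663,20)),C((659,6))],.055)[:,:2]-T)@RT*1000)
E
python3 fin.py
```

```text
[[ 40.377  32.46 ]
 [ 42.742 -75.523]
 [-17.962 -77.257]
 [-18.911  32.96 ]] c [ 11.561 -21.84 ]
yaw fenceside -0.021905039853497746 front -0.008602818061368912
fence face [[ 43.576  81.709]
 [ 43.978 -59.651]]
arm [[ -1.143 -77.391]
 [ -1.28  -92.609]
 [ 46.368 -76.483]]
ptr/mark [[ 80.838 -86.037]
 [ 84.196 -84.834]]
```

apply_moves(
  steps=[
    {"x":-15,"y":17,"z":0,"spin":0},
    {"x":-15,"y":17,"z":0,"spin":0},
    {"x":0,"y":0,"z":-35,"spin":0},
    {"x":0,"y":0,"z":-35,"spin":0},
    {"x":0,"y":0,"z":-22,"spin":0},
    {"x":0,"y":0,"z":-10,"spin":0},
    {"x":0,"y":0,"z":0,"spin":0},
    {"x":0,"y":0,"z":0,"spin":0},
  ],
)

```text
time_s: 15.8
position: [0.469, -0.0358, 0.0532]
tcp_rot: [[0.071, 0.062, 0.996], [-0.994, -0.082, 0.076], [0.086, -0.995, 0.056]]
force: [-0.2, -0.7, -0.9]
opening: 0.01
```

```bash
python3 look.py w21
```

```text
15.8 [ 0.469 -0.036  0.053] [-0.238 -0.733 -0.865] [-56.763   5.239]
```

apply_moves(
  steps=[
    {"x":3,"y":-8,"z":-3,"spin":0},
    {"x":5,"y":0,"z":-3,"spin":-0.02},
    {"x":5,"y":0,"z":0,"spin":0},
    {"x":5,"y":0,"z":0,"spin":0},
    {"x":0,"y":0,"z":0,"spin":0},
  ],
)

```text
time_s: 16.35
position: [0.492, -0.0459, 0.0503]
tcp_rot: [[0.047, 0.069, 0.997], [-0.995, -0.085, 0.053], [0.089, -0.994, 0.064]]
force: [-0.1, 0.6, 0.6]
opening: 0.004
```

```bash
python3 look.py w22
```

```text
16.35 [ 0.492 -0.046  0.05 ] [-0.113  0.574  0.6  ] [-34.375  -6.074]
```

View pics/w22.png

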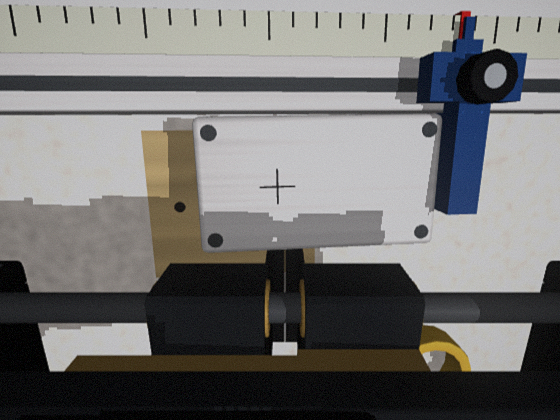

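Small pushes now, watching the force.

apply_moves(
  steps=[
    {"x":4,"y":0,"z":0,"spin":0},
    {"x":3,"y":0,"z":0,"spin":0},
  ],
)

```text
time_s: 16.6
position: [0.4966, -0.0452, 0.05]
tcp_rot: [[0.048, 0.064, 0.997], [-0.995, -0.084, 0.053], [0.088, -0.994, 0.059]]
force: [-3.6, -0.4, 1.6]
opening: 0.007
```

apply_moves(
  steps=[
    {"x":3,"y":0,"z":0,"spin":0},
  ],
)

```text
time_s: 16.7
position: [0.4972, -0.0448, 0.0497]
tcp_rot: [[0.048, 0.058, 0.997], [-0.995, -0.084, 0.053], [0.086, -0.995, 0.053]]
force: [-7.6, -3.0, 4.5]
opening: 0.009
```

apply_moves(
  steps=[
    {"x":-10,"y":0,"z":0,"spin":0},
    {"x":-12,"y":0,"z":0,"spin":0},
    {"x":-5,"y":0,"z":35,"spin":0},
    {"x":5,"y":-15,"z":40,"spin":0},
    {"x":10,"y":-20,"z":25,"spin":0},
    {"x":0,"y":0,"z":0,"spin":0},
    {"x":0,"y":0,"z":0,"spin":0},
  ],
)

```text
time_s: 17.4
position: [0.4797, -0.0794, 0.1505]
tcp_rot: [[0.049, 0.055, 0.997], [-0.995, -0.082, 0.054], [0.085, -0.995, 0.051]]
force: [-0.5, 0.6, -0.6]
opening: 0.005
```

```bash
python3 look.py w23; python3 -c "
import cv2
a=cv2.imread('pics/w23.png');cv2.imwrite('pics/w23c.png',cv2.resize(a[50:260,100:370],None,fx=2.8,fy=2.8,interpolation=cv2.INTER_CUBIC))"
```

```text
17.4 [ 0.48  -0.079  0.151] [-0.536  0.564 -0.587] [-48.478 -38.893]
```

View pics/w23c.png

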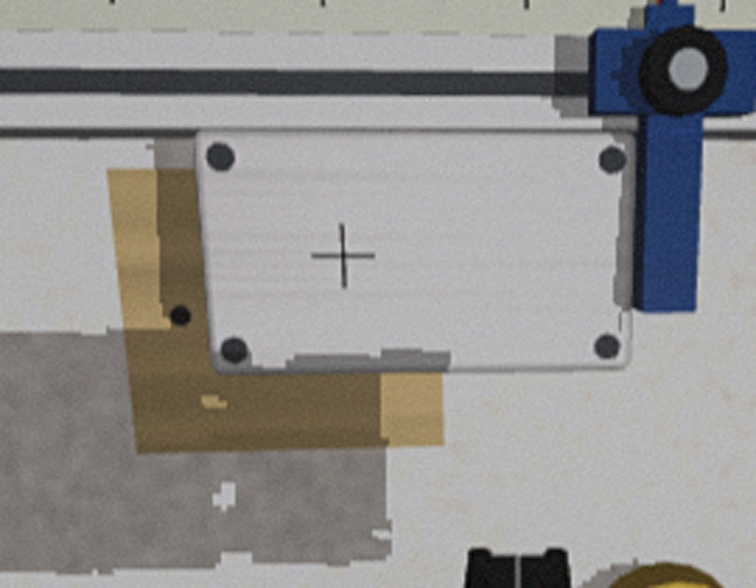

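Run:
```python
from box import *
C=lambda u:(np.array(u)+.5)/2.8-.5+np.array([100,50])
w=corners('wrist',[C((196,130)),C((634,130)),C((630,368)),C((213,371))])
print('front yaw',-np.arctan2(w[2,0]-w[3,0],w[3,1]-w[2,1]),-np.arctan2(w[1,0]-w[0,0],w[0,1]-w[1,1]))
print('fence',(bp('wrist',[C((10,129)),C((720,132))],.055)[:,:2]-T)@RT*1000)
print('arm',(bp('wrist',[C((636,309)),C((696,310)),C((640,118)),C((702,118))],.069)[:,:2]-T)@RT*1000)
```

```text
[[ 43.574  31.82 ]
 [ 44.005 -76.958]
 [-17.16  -77.577]
 [-16.084  32.532]] c [ 13.584 -22.545]
front yaw 0.009777654259928667 -0.003962880589232435
fence [[  44.015   77.62 ]
 [  43.991 -100.82 ]]
arm [[ -0.368 -76.843]
 [ -0.805 -92.567]
 [ 46.094 -76.507]
 [ 46.171 -91.973]]
```

apply_moves(
  steps=[
    {"x":0,"y":-5,"z":35,"spin":0},
    {"x":0,"y":-5,"z":20,"spin":0},
    {"x":0,"y":0,"z":0,"spin":0},
    {"x":0,"y":0,"z":0,"spin":0},
  ],
)

```text
time_s: 17.85
position: [0.474, -0.0857, 0.1997]
tcp_rot: [[0.052, 0.041, 0.998], [-0.996, -0.076, 0.055], [0.078, -0.996, 0.037]]
force: [-0.4, -0.4, -0.2]
opening: 0.005
```

```bash
python3 look.py w24; python3 -c "
import cv2
a=cv2.imread('pics/w24.png');cv2.imwrite('pics/w24c.png',cv2.resize(a[60:180,240:380],None,fx=5,fy=5,interpolation=cv2.INTER_CUBIC));cv2.imwrite('pics/w24d.png',a)
from rig import imaging
b=imaging.capture('scene')[:,:,::-1];cv2.imwrite('pics/s24.png',cv2.resize(b[190:310,140:380],None,fx=3.3,fy=3.3,interpolation=cv2.INTER_CUBIC))"
```

```text
17.85 [ 0.474 -0.086  0.2  ] [-0.353 -0.391 -0.212] [-54.425 -44.918]
```

View pics/w24c.png

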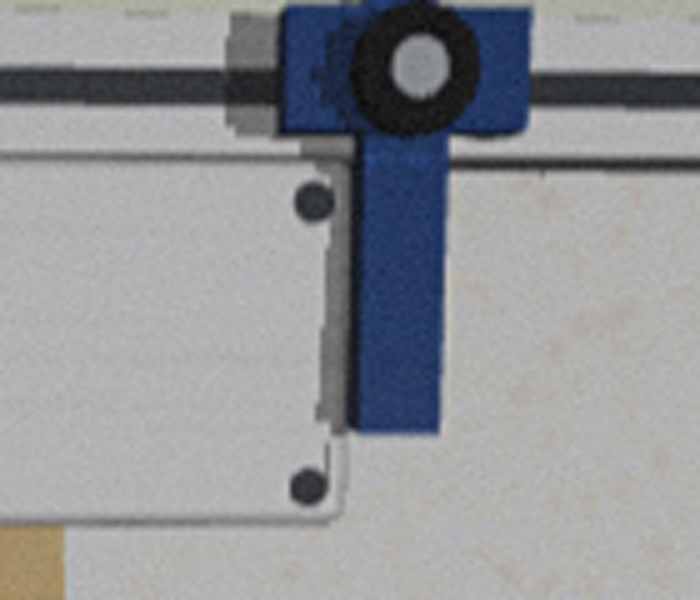

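View pics/s24.png

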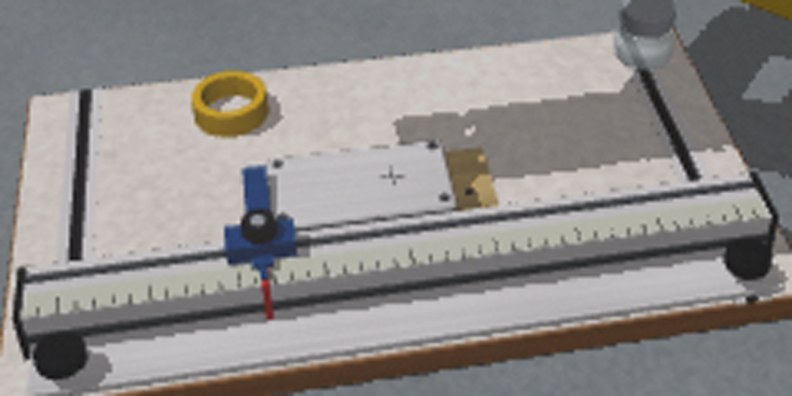

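apply_moves(
  steps=[
    {"x":15,"y":-5,"z":20,"spin":0},
    {"x":25,"y":0,"z":10,"spin":0},
    {"x":20,"y":0,"z":0,"spin":0},
    {"x":0,"y":0,"z":0,"spin":0},
    {"x":0,"y":0,"z":0,"spin":0},
  ],
)

```text
time_s: 18.45
position: [0.5299, -0.0874, 0.2221]
tcp_rot: [[0.055, 0.023, 0.998], [-0.996, -0.069, 0.057], [0.071, -0.997, 0.02]]
force: [-0.6, 0.5, -0.7]
opening: 0.007
```

```bash
python3 look.py w25; python3 -c "
import cv2
a=cv2.imread('pics/w25.png');cv2.imwrite('pics/w25c.png',cv2.resize(a[50:210,240:400],None,fx=5,fy=5,interpolation=cv2.INTER_CUBIC)[:600])"
```

```text
18.45 [ 0.53  -0.087  0.222] [-0.558  0.536 -0.701] [  1.302 -49.525]
```

View pics/w25c.png

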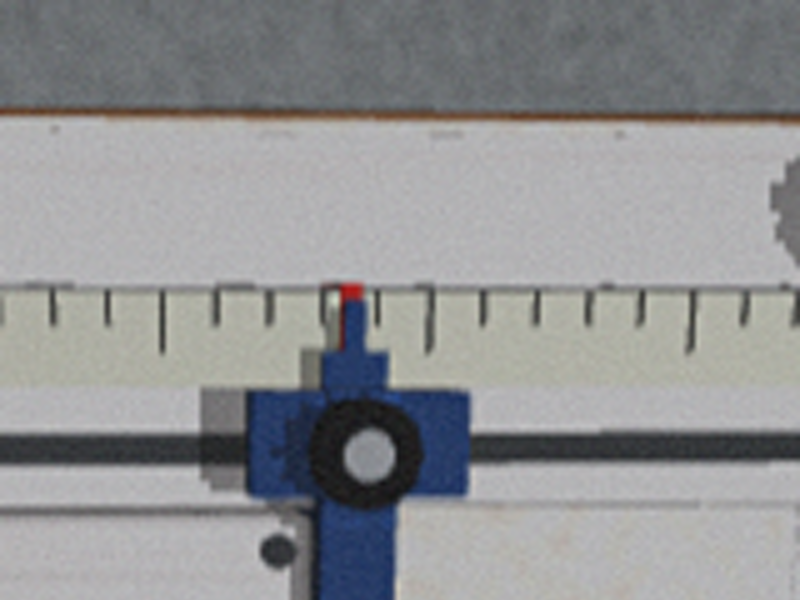

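```bash
python3 -c "
from rig import job
print(job.hand_in())"
```

```text
the job is handed in; nothing more can be done
None
```

I set up the metal box for drilling and handed the job in at about 18.5 s. The hand-in gives no verdict, so the figures below are my own last camera checks.

I pushed the blue stop about 94 mm along the fence with the closed fingers. Then I pushed the box against the fence, slid it along to the stop and pressed it to the fence once more.

- **Stop on its mark:** the last wrist picture puts the pointer about 0.6–1 mm to -y of the middle of the red mark; the limit is 4 mm. It moved a millimetre or so when the box met the stop.
- **Box flat on the fence:** its top edge lines up with the fence face, and the angle readings were -0.004 and +0.010 rad. The limit is 0.03 rad. After the first pass along the fence one end stood about 1–2 mm off, so I pressed it again to about 7 N.
- **Box against the stop:** the gap measures about 1 mm or less; the limit is 3.5 mm. No clear force rise showed when the box reached the stop, so this rests on the pictures alone. The box edge and the stop's side both measured at about y = -77 mm along the fence.
- **Other things:** the tape roll and jar look unmoved in the pictures. I did not measure them or the bystanders on the bench. The arm was well above everything and touching nothing when I handed in.

The tool picked up a 4–5° tilt while pushing the stop, and I couldn't correct it with the moves available. It did no visible harm.

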